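# Load a copper bobbin and hold its pallet in the corner of the measuring stage

## Task

Put the copper-wound bobbin right down on the upright steel spindle of the pallet and let go of it. Then take the pallet by its black fin, slide it over the stage into the corner so that it sits flat and square against the yellow end stop and the blue side stop together, and finish while still gripping the fin and pressing the pallet firmly against both stops: do not let go. Leave the green and the blue bobbin standing where they are.

Things in the scene. Friction and masses are not known exactly. Their poses are not given: they have to be found in the camera images.
- bobbin_copper: Bobbin wound full with copper-coloured wire between two white flanges, with a flat copper-coloured ring on top: 36 mm across (eight-sided to the touch, 33 to 36), 32 mm tall, about 60 g, a straight bore of 12 mm diameter right through. Stands upright on the board. Origin: centre of its underside, on the bore axis; z up along the bore.
- bobbin_green: Same size of bobbin, wound green with a green ring on top; leave it alone. Origin: centre of its underside.
- bobbin_blue: Same size of bobbin, wound blue with a blue ring on top; leave it alone. Origin: centre of its underside.
- board: Fixed brown wooden board 230 x 75 x 10 mm that carries the three bobbins standing in a row along its x axis, 75 mm apart, in any order. Origin: centre of its underside, on the table; x along the row.
- pallet: Loose aluminium block 110 (its x) x 70 (its y) x 16 mm, about 0.5 kg, lying on the stage plate. On it stand the steel spindle (9 mm diameter, 42 mm tall above the block, pointed for the top 6 mm, at x = -32 mm, y = 0) and a black upright grip fin (30 along x, 10 thick along y, 40 mm tall above the block, centred at x = +27 mm, y = 0). Origin: centre of its underside; x runs from the spindle to the fin, z up.
- spindle_foot (a point): Centre of the spindle where it meets the block's top face, 16 mm above the pallet's underside; a bobbin fully down has its origin here.
- fin_top (a point): Middle of the top edge of the black fin, 56 mm above the pallet's underside; the fin can be pinched across its 10 mm thickness (pallet y).
- stage: Fixed dark polished steel plate 8 mm thick on the table, on which (as on the stops) the pallet slides easily, friction about 0.25, reaching from -100 to +130 mm in its x and y; it carries the two stops and, outside the corner around x = y = 113 mm, a small grey optical sensor on a black foot, rising to 50 mm above the table. Origin: on the table under the plate; x points to the end stop, y to the side stop. The top face is at z = 8 mm.
- stop_end: Yellow fixed stop across the stage's +x end, 12 (x) x 64 (y) x 14 mm above the plate; its working face looks to stage -x and lies 6 mm from the origin. Origin: centre of its underside, on the plate top. The pallet's fin end (+x end face) goes against it.
- stop_side: Blue fixed stop along the stage's +y side, 90 (x) x 12 (y) x 14 mm above the plate; its working face looks to stage -y and lies 6 mm from the origin. Origin: centre of its underside, on the plate top. The pallet's long +y side goes against it.
- home (a point): Point on the plate's top face, axes as the stage's: where the pallet's origin lies when it touches both stops square (the pallet's axes are then the stage's). Both stops are rigid.
There are look-alikes about, which are no part of the job. There is more than one size of the bobbin_copper; the job needs the larger. Leave any turquoise look-alike of the pallet alone.

How it is judged:
On the way, in this order (a step that is already met when the one before it is completed fails the run):
1. the copper bobbin is fully down on the spindle and let go (horizontal distance between bobbin_copper and spindle_foot below 0.005 m and z of bobbin_copper in the frame of pallet between 0.013 and 0.0185 m and angle between the z axis of bobbin_copper and the z axis of pallet, either way round below 0.08 rad and contact force between the fingers and bobbin_copper below 0.05 N), for 0.2 s.
2. the pallet is pressed square against both stops (contact force between pallet and stop_end above 1.5 N and contact force between pallet and stop_side above 1.5 N and x of pallet in the frame of home between -0.0025 and 0.0025 m and y of pallet in the frame of home between -0.0025 and 0.0025 m and z of pallet in the frame of home below 0.003 m and angle between the x axis of pallet and the x axis of stage, either way round below 0.035 rad and angle between pallet's own z axis and vertical below 0.035 rad), for 0.2 s.
At the end, for the whole second after the job is handed in: Copper bobbin down on the spindle (5 mm of axis, under 2.5 mm above the block, 0.08 rad); pallet flat and square on the stage (0.035 rad), within 2.5 mm of home both ways, still, gripped in the fingers and pressed on each stop with over 1.5 N (all of step 2 and horizontal distance between bobbin_copper and spindle_foot below 0.005 m and z of bobbin_copper in the frame of pallet between 0.013 and 0.0185 m and angle between the z axis of bobbin_copper and the z axis of pallet, either way round below 0.08 rad and contact force between the fingers and pallet above 3 N and linear speed of pallet below 0.01 m/s); the arm keeps its last pose, push and grip.
It fails at once if the green or the blue bobbin is disturbed (moved more than 15 mm or tipped) (distance of any of bobbin_green, bobbin_blue from where it was at the start of the episode above 0.015 m or angle between any of bobbin_green, bobbin_blue's own z axis and vertical above 0.3 rad).
It also fails if it takes over 58 s, if anything falls off the work surface, if the arm or the gripper's body presses on something with over 40 N, if the wrist force passes 120 N, or if a joint passes its speed limit or range.

## Robot

A 7-joint arm with a two-finger parallel gripper is mounted at the origin on the work surface. World frame = base frame: x ahead of the robot, y to its left, z up, the work surface at z = 0. Lengths are in m, angles in rad, forces in N, time in s.
With the tool pointing down it reaches from about 0.35 to 0.9 m from the base axis. Payload 8.1 kg.
Tool frame: the origin (TCP) lies at the very end of the fingers, on their centre line; the grasp point (between the pads) lies 19 mm behind it; z points along the fingers, y is the line along which they close (so a half turn about z gives the same grasp; the last joint's range is limited). The gripper opens to 85 mm and grips with 20 to 120 N. Pads are 22 mm wide; open, the fingers measure 114 mm over their backs; the gripper's body (76 mm by 85 mm) begins 54 mm behind the grasp point. The pads swing forward as they close: fully open they stand 13 mm farther back than shut.
Start: joints at [1.05, 0.434, 0.025, 1.573, -0.012, 1.134, -0.075], TCP at [0.254, -0.571, 0.231] pointing down, gripper open.
Joint ranges: [-2.62, 2.62], [-0.44, 2.09], [-1.27, 1.32], [0.08, 2.57], [-1.32, 4.46], [0.12, 2], [-2.74, 2.74]. Speed limits (rad/s): [2.22, 2.22, 3.01, 3.01, 3.14, 3.14, 3.14].

## Interface

Orientations are given as a rotation vector (axis times angle).
In Python, from station import observe, eyes, workorder gives the robot as it stands. The module is installed in compiled form; this text tells all that it offers.
- The arm moves only by the tool jog_arm, never from a script. Its argument "deltas" is a list of rows, each an object of numbers: "x", "y", "z": the shift along the tool's x, y, z in m; "ax", "ay", "az": the turn, a rotation vector about the tool's x, y, z in rad; "grip": the finger opening in m, from 0 to 0.0854. A call has 1 to 5 rows; each row shifts and turns the commanded pose from where the row before left it, along the tool's axes as they then stand; what a row does not reach is not made up. A row lasts 1/10 s, in which the tool goes at most 50 mm and 8.59 degrees, less where a joint would pass 70% of its speed; a pose out of reach is approached as far as the arm can. A call with a gripper value outside its range is refused whole. The fingers move at their own pace and stop on an object; "squeeze" is the grip in N (left out, the last holds). Time passes only in rows, so rows that do not move let the fingers close. It gives the time, the measured TCP pose, the force, the opening and the grip force at its end, in the units of the state.
- observe(): the state, without advancing time (a new reading comes with each control period).
- eyes.capture(name): name is "scene" or "top"; returns (picture, depth): 400x640x3 uint8, blue, green, red; 400x640 float32, m along the optical axis (not along the pixel's ray), 0 where there is no reading.
- eyes.get_calibration(name): a dict with "intrinsics" (3x3 intrinsics, pixels), "R" (3x3) and "t" (3): a world point X has camera coordinates R X + t. Camera axes: x right, y down, z forward; pixel columns grow to the right and rows downward; lengths in m; the calibration is good to about 2 mm. A picture is of the moment at which its call begins. get_calibration takes no time and is no camera call.
- workorder.job_done(): hands the job in; it is judged then, once.
The state is a dict: "t": time; "joints": joint angles; "joint_velocities": joint speeds; "tau": joint torques, N m; "tcp_pos": TCP position; "orientation": TCP orientation; "force": force on the tool from outside, world axes, zero at the start; "torque": the same for the moment, N m; "gripper_width": finger opening in m; "grip_force": force on a finger pad.
Only numpy, scipy, OpenCV 4.12 (cv2) and the standard library are available. Lean on these libraries where they do the work, as an engineer would, in place of code of your own. Each camera call takes 0.05 s, during which the arm holds its last target. There are 200 camera calls.

## Working session

There is one attempt and no reset: what is moved stays moved. The work goes in short steps, Python scripts to look and compute and a tool call to move; the robot and the scene stay as the last step left them, time stands still between calls to the robot, and variables do not carry over. Pictures are saved under pics/ and viewed, at most 10 in all, crops included, and the job is handed in when it is done.

Besides the shell and the picture viewer there is one more tool, called as name(argument=value, ...), one argument or row to a line, values as JSON. jog_arm: Moves the arm, as the interface text tells. Its arguments: {"type":"object","properties":{"deltas":{"type":"array"},"squeeze":{"type":"number"}},"required":["deltas"]}

```bash
mkdir -p pics; cat > h.py <<'E'
import numpy as np, cv2
from station import observe, eyes, workorder
def cap(n):
    p,d=eyes.capture(n); c=eyes.get_calibration(n)
    K=np.array(c["intrinsics"]);R=np.array(c["R"]);t=np.array(c["t"])
    v,u=np.mgrid[0:400,0:640]
    C=np.stack([(u-K[0,2])/K[0,0]*d,(v-K[1,2])/K[1,1]*d,d],-1)
    return p,d,(C-t)@R   # world cloud
E
python3 - <<'E'
from h import *
for n in("scene","top"):
    p,d,W=cap(n); cv2.imwrite(f"pics/{n}0.png",p); np.savez(f"{n}0.npz",p=p,d=d,W=W)
s=observe();print(s["t"],s["tcp_pos"],s["orientation"],s["gripper_width"])
E
```

```text
0.1 [ 0.25338897 -0.57083552  0.23061563] [-3.07197319e+00 -6.51233871e-01  6.40207250e-04] 0.0851674308802063
```

View pics/scene0.png

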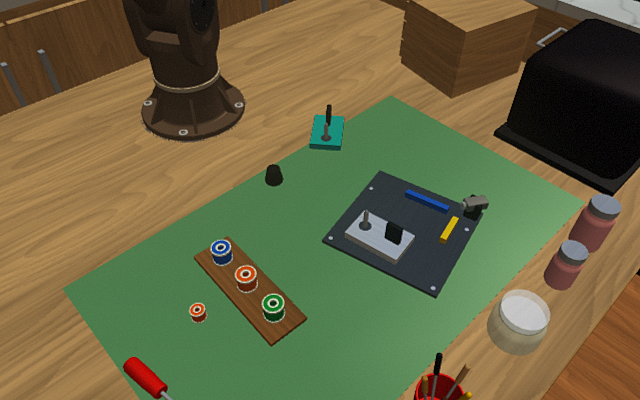

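View pics/top0.png

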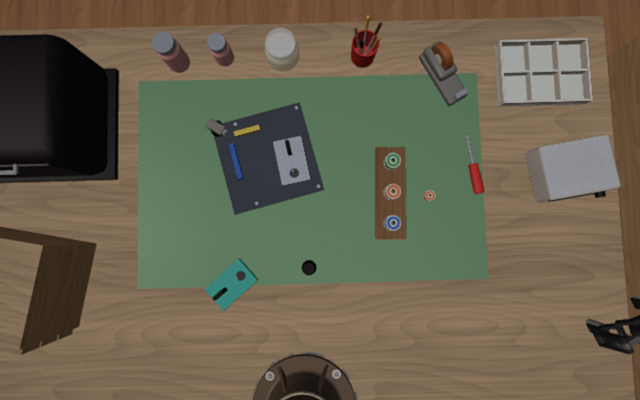

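Top view: the copper-coloured candidates are the large one on the board at (393,191) and a small one on the mat at (430,196). The board one, between green (393,160) and blue (393,223), fits the description. The grey pallet on the stage is at (292,160), and the turquoise look-alike at (231,284). Next I'll confirm with a crop and measure.

```bash
python3 - <<'E'
from h import *
a=np.load("top0.npz");b=np.load("scene0.npz")
c1=cv2.resize(a["p"][90:250,200:450],None,fx=3,fy=3,interpolation=cv2.INTER_CUBIC)
cv2.imwrite("pics/c1.png",c1)
def comp(n,z,lo,hi,zr,roi):
    p,W=z["p"],z["W"]; hsv=cv2.cvtColor(p,cv2.COLOR_BGR2HSV)
    m=cv2.inRange(hsv,lo,hi)>0
    m&=(W[...,2]>zr[0])&(W[...,2]<zr[1])&(z["d"]>0)
    q=np.zeros_like(m);q[roi[1]:roi[3],roi[0]:roi[2]]=1;m&=q
    P=W[m]
    if len(P)<5: print(n,len(P));return
    r=cv2.minAreaRect((P[:,:2]*1000).astype(np.float32))
    print(n,len(P),"mean",P.mean(0).round(4),"zmax",P[:,2].max().round(4),"rect mm",np.round(r[0],1),np.round(r[1],1),round(r[2],1))
T=(200,90,450,250)
for nm,z,T in(("top",a,(200,90,450,250)),("scene",b,(180,170,500,350))):
    print(nm)
    comp("yellow",z,(20,120,80),(35,255,255),(0.01,.05),T)
    comp("bluestop",z,(100,150,60),(125,255,255),(.01,.03),(210,130,255,190) if nm=="top" else (390,170,460,230))
    comp("pallet top",z,(0,0,110),(180,60,255),(.018,.034),(265,125,320,195) if nm=="top" else (335,200,420,270))
    comp("fin",z,(0,0,0),(180,255,70),(.04,.09),(265,125,320,195) if nm=="top" else (335,200,420,270))
    comp("spindle",z,(0,0,0),(180,255,255),(.04,.09),(285,165,305,185) if nm=="top" else (355,205,374,235))
    comp("fin any",z,(0,0,0),(180,255,255),(.04,.09),(280,135,305,160) if nm=="top" else (380,215,410,250))
    R=dict(cop=(375,175,412,207),green=(375,145,412,174),blue=(375,208,412,240)) if nm=="top" else dict(cop=(230,260,262,296),green=(258,288,290,325),blue=(206,234,236,268))
    for k,r in R.items(): comp(k,z,(0,0,0),(180,255,255),(.036,.06),r)
    comp("stage",z,(0,0,0),(180,255,100),(.002,.0125),(205,95,335,220) if nm=="top" else (320,165,490,300))
for k in("top","scene"):
    c=eyes.get_calibration(k);print(c["intrinsics"][0],-np.array(c["R"]).T@c["t"])
E
```

```text
top
yellow 124 mean [0.6687 0.1226 0.0212] zmax 0.0256 rect mm [668.9 122.4] [15.1 63.3] 10.3
bluestop 181 mean [0.5934 0.1509 0.0209] zmax 0.0243 rect mm [593.5 150.9] [88.5 12.2] 14.0
pallet top 1103 mean [0.5903 0.0143 0.0233] zmax 0.0306 rect mm [591.1  14.5] [109.4  69.3] 10.6
fin 65 mean [0.6057 0.0171 0.0607] zmax 0.0665 rect mm [593.   14.4] [77.3  8.5] 11.8
spindle 16 mean [0.5583 0.0078 0.0588] zmax 0.0659 rect mm [559.    7.5] [6.8 8.2] 88.4
fin any 66 mean [0.6147 0.0186 0.0614] zmax 0.0665 rect mm [616.5  19.1] [29.5 10. ] 10.8
cop 164 mean [ 0.506  -0.2274  0.0414] zmax 0.0454 rect mm [ 506.5 -227.3] [33.9 33.9] 88.4
green 154 mean [ 0.5807 -0.2304  0.0416] zmax 0.0458 rect mm [ 580.8 -230.8] [33.4 34.9] 27.1
blue 162 mean [ 0.4305 -0.2244  0.0415] zmax 0.0465 rect mm [ 430.3 -224.2] [34.2 33.2] 88.3
stage 6522 mean [0.5991 0.0804 0.0072] zmax 0.0125 rect mm [608.1  82.4] [246.  242.2] 13.8
scene
yellow 194 mean [0.6633 0.1032 0.0213] zmax 0.0261 rect mm [587.5 -87.2] [491.5 160.9] 55.3
bluestop 340 mean [0.597  0.1503 0.0199] zmax 0.026 rect mm [596.1 151.3] [89.3 16.6
[... 195 characters left out ...]
le 53 mean [0.5629 0.0076 0.0553] zmax 0.0685 rect mm [562.5   8.2] [8.2 8.6] 41.5
fin any 222 mean [0.621  0.0178 0.056 ] zmax 0.0676 rect mm [619.2  20.1] [30.2 12.4] 9.9
cop 311 mean [ 0.5091 -0.2271  0.0424] zmax 0.0469 rect mm [ 508.  -226.7] [35.4 34.3] 42.5
green 349 mean [ 0.5836 -0.2299  0.0426] zmax 0.047 rect mm [ 583.2 -229.5] [35.  35.1] 50.0
blue 272 mean [ 0.4344 -0.2242  0.0425] zmax 0.0457 rect mm [ 433.7 -223.5] [34.3 34.8] 45.3
stage 8352 mean [0.6159 0.0698 0.0088] zmax 0.0125 rect mm [596.8 100.1] [233.3 283.3] 14.1
[374.49814805   0.         322.15358108] [ 0.41177275 -0.0506449   0.92776961]
[499.25644046   0.         319.21576456] [ 0.94768342 -0.47981006  0.72377351]
```

View pics/c1.png

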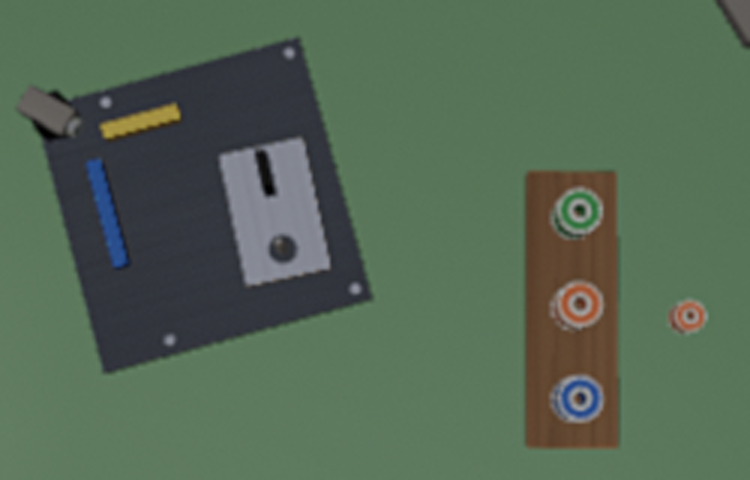

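The crop shows the bigger copper bobbin in the middle of the board, crop (578,305), i.e. full (393,191). The small one on the mat, at crop (689,316), is the decoy. Both cameras agree to about 2 mm, and the heights and sizes fit. First I yaw the tool to align it with the row.

jog_arm(
  deltas=[
    {"az": 0.115},
    {"az": 0.115},
    {"az": 0.115},
    {"az": 0.115},
    {"grip": 0.06},
  ],
)

```text
invalid input at $.deltas[0]: expected keys x, y, z, ax, ay, az, grip
```

```bash
cat >> h.py <<'E'
from scipy.spatial.transform import Rotation as Ro
def go(target,yaw=None):
    s=observe();R=Ro.from_rotvec(s["orientation"]).as_matrix()
    y=np.degrees(np.arctan2(R[1,0],R[0,0]))
    print("t",round(s["t"],2),"tcp",s["tcp_pos"].round(4) if hasattr(s["tcp_pos"],"round") else s["tcp_pos"],"yaw",y.round(2),"tilt",R[:2,2].round(4),"tool delta",(R.T@(np.array(target)-s["tcp_pos"])).round(4),"F",np.round(s["force"],2),"w",round(s["gripper_width"],4), "" if yaw is None else f"az {np.radians(y-yaw):.4f}")
E
python3 -c "
from h import *
go([.507,-.227,.10],-2.4)"
```

```text
t 0.1 tcp [ 0.2534 -0.5708  0.2306] yaw 23.94 tilt [-0.0007  0.0012] tool delta [ 0.3713 -0.2112  0.1309] F [0.41 0.28 0.61] w 0.0852 az 0.4597
```

jog_arm(
  deltas=[
    {"x": 0,"y": 0,"z": 0,"ax": 0,"ay": 0,"az": 0.115,"grip": 0.06},
    {"x": 0,"y": 0,"z": 0,"ax": 0,"ay": 0,"az": 0.115,"grip": 0.06},
    {"x": 0,"y": 0,"z": 0,"ax": 0,"ay": 0,"az": 0.115,"grip": 0.06},
    {"x": 0,"y": 0,"z": 0,"ax": 0,"ay": 0,"az": 0.115,"grip": 0.06},
    {"x": 0.012,"y": -0.017,"z": 0,"ax": 0,"ay": 0,"az": 0,"grip": 0.06},
  ],
)

```text
t: 0.6
tcp_pos: [0.2638, -0.5564, 0.2308]
orientation: [3.14, -0.079, -0.003]
force: [0.9, -0.2, -0.1]
gripper_width: 0.0597
grip_force: 0.0
```

jog_arm(
  deltas=[
    {"x": 0.024,"y": -0.035,"z": 0.01,"ax": 0,"ay": 0,"az": 0,"grip": 0.06},
    {"x": 0.024,"y": -0.035,"z": 0.01,"ax": 0,"ay": 0,"az": 0,"grip": 0.06},
    {"x": 0.024,"y": -0.035,"z": 0.01,"ax": 0,"ay": 0,"az": 0,"grip": 0.06},
    {"x": 0.024,"y": -0.035,"z": 0.01,"ax": 0,"ay": 0,"az": 0,"grip": 0.06},
    {"x": 0.024,"y": -0.035,"z": 0.01,"ax": 0,"ay": 0,"az": 0,"grip": 0.06},
  ],
)

```text
t: 1.1
tcp_pos: [0.3942, -0.3834, 0.1807]
orientation: [-3.141, 0.067, 0.0]
force: [1.1, -0.2, 0.8]
gripper_width: 0.06
grip_force: 0.0
```

```bash
python3 -c "
from h import *
go([.507,-.227,.10],-2.4)"
```

```text
t 1.1 tcp [ 0.3942 -0.3834  0.1807] yaw -2.43 tilt [-0.0002  0.0003] tool delta [ 0.1061 -0.161   0.0808] F [ 1.07 -0.16  0.81] w 0.06 az -0.0006
```

jog_arm(
  deltas=[
    {"x": 0.021,"y": -0.032,"z": 0.01,"ax": 0,"ay": 0,"az": 0,"grip": 0.06},
    {"x": 0.021,"y": -0.032,"z": 0.01,"ax": 0,"ay": 0,"az": 0,"grip": 0.06},
    {"x": 0.021,"y": -0.032,"z": 0.01,"ax": 0,"ay": 0,"az": 0,"grip": 0.06},
    {"x": 0.021,"y": -0.032,"z": 0.02,"ax": 0,"ay": 0,"az": 0,"grip": 0.06},
    {"x": 0.018,"y": -0.028,"z": 0.02,"ax": 0,"ay": 0,"az": 0,"grip": 0.06},
  ],
)

```text
t: 1.6
tcp_pos: [0.5032, -0.2315, 0.1107]
orientation: [-3.141, 0.065, -0.001]
force: [0.2, -0.4, -0.3]
gripper_width: 0.0601
grip_force: 0.0
```

```bash
python3 -c "
from h import *
p,d,W=cap('scene');cv2.imwrite('pics/s1.png',cv2.resize(p[180:340,150:350],None,fx=3,fy=3))
go([.5072,-.227,.013],-2.4)"
```

```text
t 1.65 tcp [ 0.5051 -0.2249  0.1076] yaw -2.0 tilt [-0.0013  0.0049] tool delta [0.0023 0.0025 0.0945] F [ 2.48  5.42 -1.58] w 0.0603 az 0.0069
```

View pics/s1.png

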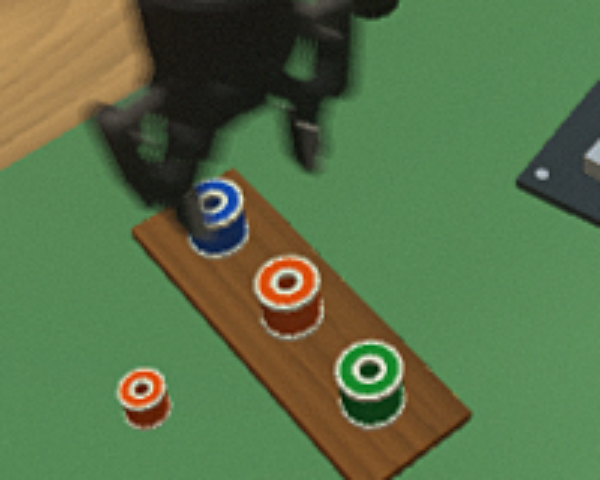

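The scene crop shows the gripper above the row, with copper at (287,282) of the crop, untouched. The arm hadn't settled yet, so I descend partway and re-check.

jog_arm(
  deltas=[
    {"x": 0.001,"y": 0.001,"z": 0.015,"ax": 0,"ay": 0,"az": 0,"grip": 0.06},
    {"x": 0.001,"y": 0.001,"z": 0.015,"ax": 0,"ay": 0,"az": 0,"grip": 0.06},
    {"x": 0,"y": 0,"z": 0,"ax": 0,"ay": 0,"az": 0,"grip": 0.06},
    {"x": 0,"y": 0,"z": 0,"ax": 0,"ay": 0,"az": 0,"grip": 0.06},
  ],
)

```text
t: 2.05
tcp_pos: [0.5036, -0.2357, 0.0813]
orientation: [-3.141, 0.067, 0.001]
force: [-0.0, -0.2, 0.2]
gripper_width: 0.06
grip_force: 0.0
```

```bash
python3 -c "
from h import *
go([.5072,-.227,.013],-2.4)"
```

```text
t 2.05 tcp [ 0.5036 -0.2357  0.0813] yaw -2.44 tilt [-0.0009  0.0003] tool delta [ 0.0033 -0.0088  0.0683] F [-0.05 -0.24  0.23] w 0.06 az -0.0007
```

Now correct xy by (0.003, -0.009) and descend gradually.

jog_arm(
  deltas=[
    {"x": 0.0033,"y": -0.0088,"z": 0.0,"ax": 0,"ay": 0,"az": 0,"grip": 0.06},
    {"x": 0,"y": 0,"z": 0.018,"ax": 0,"ay": 0,"az": 0,"grip": 0.06},
    {"x": 0,"y": 0,"z": 0.02,"ax": 0,"ay": 0,"az": 0,"grip": 0.06},
    {"x": 0,"y": 0,"z": 0.018,"ax": 0,"ay": 0,"az": 0,"grip": 0.06},
    {"x": 0,"y": 0,"z": 0.0,"ax": 0,"ay": 0,"az": 0,"grip": 0.06},
  ],
)

```text
t: 2.55
tcp_pos: [0.5069, -0.2258, 0.0242]
orientation: [-3.14, 0.066, 0.004]
force: [0.5, 0.0, -0.4]
gripper_width: 0.0601
grip_force: 0.0
```

```bash
python3 -c "
from h import *
go([.5072,-.227,.013],-2.4)"
```

```text
t 2.55 tcp [ 0.5069 -0.2258  0.0242] yaw -2.39 tilt [-0.0023  0.0011] tool delta [0.0004 0.0012 0.0112] F [ 0.51  0.04 -0.38] w 0.0601 az 0.0001
```

jog_arm(
  deltas=[
    {"x": 0,"y": 0.001,"z": 0.01,"ax": 0,"ay": 0,"az": 0,"grip": 0.06},
    {"x": 0,"y": 0,"z": 0,"ax": 0,"ay": 0,"az": 0,"grip": 0.045},
    {"x": 0,"y": 0,"z": 0,"ax": 0,"ay": 0,"az": 0,"grip": 0.025},
    {"x": 0,"y": 0,"z": 0,"ax": 0,"ay": 0,"az": 0,"grip": 0.025},
    {"x": 0,"y": 0,"z": 0,"ax": 0,"ay": 0,"az": 0,"grip": 0.025},
  ],
  squeeze=30,
)

```text
t: 3.05
tcp_pos: [0.5081, -0.2281, 0.016]
orientation: [3.141, -0.067, 0.002]
force: [-1.1, 1.2, 3.0]
gripper_width: 0.0347
grip_force: 30.3
```

```bash
python3 -c "
from h import *
go([.5072,-.227,.09],11)"
```

```text
t 3.05 tcp [ 0.5081 -0.2281  0.016 ] yaw -2.43 tilt [ 0.0011 -0.0004] tool delta [-0.0009 -0.001  -0.074 ] F [-1.12  1.17  2.98] w 0.0347 az -0.2343
```

Gripped at 34.7 mm, which matches the bobbin. Now lift and turn to the pallet's yaw.

jog_arm(
  deltas=[
    {"x": 0,"y": 0,"z": -0.015,"ax": 0,"ay": 0,"az": 0,"grip": 0.025},
    {"x": 0,"y": 0,"z": -0.03,"ax": 0,"ay": 0,"az": 0,"grip": 0.025},
    {"x": 0,"y": 0,"z": -0.03,"ax": 0,"ay": 0,"az": 0,"grip": 0.025},
    {"x": 0,"y": 0,"z": -0.005,"ax": 0,"ay": 0,"az": -0.117,"grip": 0.025},
    {"x": 0,"y": 0,"z": 0,"ax": 0,"ay": 0,"az": -0.117,"grip": 0.025},
  ],
)

```text
t: 3.55
tcp_pos: [0.5086, -0.2283, 0.0972]
orientation: [3.125, 0.308, 0.004]
force: [-0.2, -0.1, -1.2]
gripper_width: 0.0347
grip_force: 30.1
```

```bash
python3 -c "
from h import *
go([.560,.008,.095],11)"
```

```text
t 3.55 tcp [ 0.5086 -0.2283  0.0972] yaw 11.25 tilt [ 0.0029 -0.0014] tool delta [ 0.0965 -0.2217  0.002 ] F [-0.23 -0.1  -1.15] w 0.0347 az 0.0043
```

jog_arm(
  deltas=[
    {"x": 0.01,"y": -0.022,"z": 0,"ax": 0,"ay": 0,"az": 0,"grip": 0.025},
    {"x": 0.02,"y": -0.045,"z": 0,"ax": 0,"ay": 0,"az": 0,"grip": 0.025},
    {"x": 0.02,"y": -0.045,"z": 0,"ax": 0,"ay": 0,"az": 0,"grip": 0.025},
    {"x": 0.02,"y": -0.045,"z": 0,"ax": 0,"ay": 0,"az": 0,"grip": 0.025},
    {"x": 0.016,"y": -0.035,"z": 0,"ax": 0,"ay": 0,"az": 0,"grip": 0.025},
  ],
)

```text
t: 4.05
tcp_pos: [0.5558, -0.0196, 0.0956]
orientation: [-3.126, -0.304, -0.001]
force: [0.4, -0.4, 0.0]
gripper_width: 0.0343
grip_force: 30.1
```

jog_arm(
  deltas=[
    {"x": 0.01,"y": -0.022,"z": 0,"ax": 0,"ay": 0,"az": 0,"grip": 0.025},
    {"x": 0,"y": -0.008,"z": 0,"ax": 0,"ay": 0,"az": 0,"grip": 0.025},
    {"x": 0,"y": 0,"z": 0,"ax": 0,"ay": 0,"az": 0,"grip": 0.025},
    {"x": 0,"y": 0,"z": 0,"ax": 0,"ay": 0,"az": 0,"grip": 0.025},
    {"x": 0,"y": 0,"z": 0,"ax": 0,"ay": 0,"az": 0,"grip": 0.025},
  ],
)

```text
t: 4.55
tcp_pos: [0.5593, 0.0062, 0.0953]
orientation: [3.127, 0.296, -0.0]
force: [-0.4, -0.9, -0.7]
gripper_width: 0.0344
grip_force: 30.1
```

```bash
python3 -c "
from h import *
go([.560,.008,.095],11)
p,d,W=cap('scene');cv2.imwrite('pics/s2.png',cv2.resize(p[140:280,320:480],None,fx=4,fy=4,interpolation=cv2.INTER_CUBIC))
np.savez('scene1.npz',p=p,d=d,W=W)
m=(W[...,2]>.03)&(W[...,2]<.062)&(d>0)
m[:, :355]=0;m[:,376:]=0;m[:200]=0;m[240:]=0
P=W[m];print('spindle',len(P),P.mean(0).round(4),P.min(0).round(4),P.max(0).round(4))
hsv=cv2.cvtColor(p,cv2.COLOR_BGR2HSV)
o=((cv2.inRange(hsv,(3,120,60),(18,255,255))>0)&(d>0)&(W[...,2]>.07)); o[:,:320]=0;o[:,440:]=0
P=W[o];v,u=np.nonzero(o);print('copper',len(P),P.mean(0).round(4),P.min(0).round(4),P.max(0).round(4),u.mean(),v.mean())
"
```

```text
t 4.55 tcp [0.5593 0.0062 0.0953] yaw 10.83 tilt [-0.0002 -0.001 ] tool delta [ 0.001  -0.0017  0.0003] F [-0.39 -0.92 -0.73] w 0.0344 az -0.0030
spindle 60 [0.5629 0.0073 0.046 ] [0.558  0.0036 0.0305] [0.5662 0.0114 0.062 ]
copper 1344 [0.3823 0.3791 0.1466] [ 0.2352 -0.1967  0.0702] [0.8479 0.5907 0.4524] 420.4501488095238 74.59375
```

View pics/s2.png

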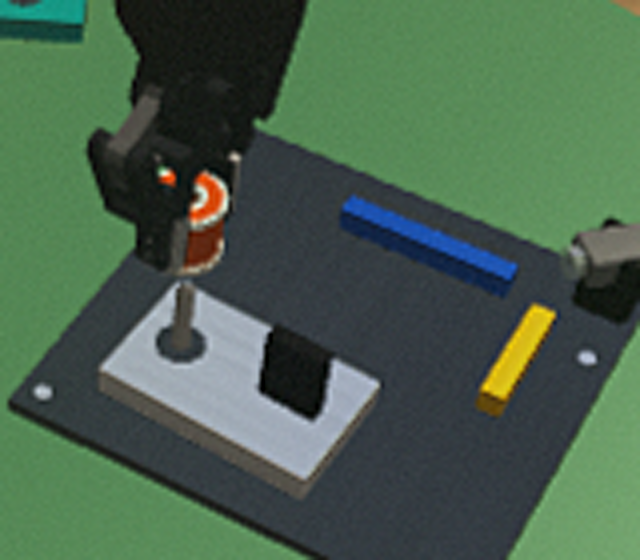

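The crop shows the bobbin held just above the spindle tip (186,285), about a millimetre off. I shift slightly and descend; the pointed tip and the easily sliding pallet should centre it.

jog_arm(
  deltas=[
    {"x": 0.0015,"y": -0.0025,"z": 0,"ax": 0,"ay": 0,"az": 0,"grip": 0.025},
    {"x": 0,"y": 0,"z": 0.01,"ax": 0,"ay": 0,"az": 0,"grip": 0.025},
    {"x": 0,"y": 0,"z": 0.012,"ax": 0,"ay": 0,"az": 0,"grip": 0.025},
    {"x": 0,"y": 0,"z": 0.005,"ax": 0,"ay": 0,"az": 0,"grip": 0.025},
    {"x": 0,"y": 0,"z": 0.0,"ax": 0,"ay": 0,"az": 0,"grip": 0.025},
  ],
)

```text
t: 5.1
tcp_pos: [0.5598, 0.0109, 0.0669]
orientation: [3.127, 0.301, -0.003]
force: [0.7, -0.2, -0.1]
gripper_width: 0.034
grip_force: 30.1
```

```bash
python3 -c "
from h import *
go([.5607,.009,.031],11)"
```

```text
t 5.1 tcp [0.5598 0.0109 0.0669] yaw 10.98 tilt [-0.0021 -0.0003] tool delta [0.0006 0.002  0.0359] F [ 0.65 -0.2  -0.15] w 0.034 az -0.0003
```

jog_arm(
  deltas=[
    {"x": 0.0005,"y": 0.001,"z": 0.005,"ax": 0,"ay": 0,"az": 0,"grip": 0.025},
    {"x": 0,"y": 0,"z": 0.006,"ax": 0,"ay": 0,"az": 0,"grip": 0.025},
    {"x": 0,"y": 0,"z": 0.003,"ax": 0,"ay": 0,"az": 0,"grip": 0.025},
    {"x": 0,"y": 0,"z": 0,"ax": 0,"ay": 0,"az": 0,"grip": 0.025},
  ],
)

```text
t: 5.5
tcp_pos: [0.5609, 0.0102, 0.0538]
orientation: [3.127, 0.301, -0.001]
force: [0.1, -0.5, -0.2]
gripper_width: 0.0342
grip_force: 30.1
```

```bash
python3 -c "
from h import *
go([.5607,.009,.031],11)"
```

```text
t 5.5 tcp [0.5609 0.0102 0.0538] yaw 10.98 tilt [-0.0009 -0.0001] tool delta [-0.0004  0.0011  0.0228] F [ 0.08 -0.48 -0.15] w 0.0342 az -0.0003
```

No vertical force with the underside at about 0.048, so the bobbin is in the bore.

jog_arm(
  deltas=[
    {"x": 0,"y": 0,"z": 0.008,"ax": 0,"ay": 0,"az": 0,"grip": 0.025},
    {"x": 0,"y": 0,"z": 0.008,"ax": 0,"ay": 0,"az": 0,"grip": 0.025},
    {"x": 0,"y": 0,"z": 0.004,"ax": 0,"ay": 0,"az": 0,"grip": 0.025},
    {"x": 0,"y": 0,"z": 0.0,"ax": 0,"ay": 0,"az": 0,"grip": 0.025},
  ],
)

```text
t: 5.9
tcp_pos: [0.5606, 0.0101, 0.0334]
orientation: [3.127, 0.301, -0.002]
force: [0.4, 0.1, -1.0]
gripper_width: 0.0344
grip_force: 30.1
```

```bash
python3 -c "
from h import *
go([.5607,.009,.030],11)"
```

```text
t 5.9 tcp [0.5606 0.0101 0.0334] yaw 10.99 tilt [-0.0015 -0.0002] tool delta [-0.0001  0.0011  0.0034] F [ 0.44  0.1  -0.95] w 0.0344 az -0.0002
```

jog_arm(
  deltas=[
    {"x": 0,"y": 0,"z": 0.0025,"ax": 0,"ay": 0,"az": 0,"grip": 0.025},
    {"x": 0,"y": 0,"z": 0.0,"ax": 0,"ay": 0,"az": 0,"grip": 0.045},
    {"x": 0,"y": 0,"z": 0,"ax": 0,"ay": 0,"az": 0,"grip": 0.06},
    {"x": 0,"y": 0,"z": 0,"ax": 0,"ay": 0,"az": 0,"grip": 0.06},
    {"x": 0,"y": 0,"z": -0.015,"ax": 0,"ay": 0,"az": 0,"grip": 0.06},
  ],
)

```text
t: 6.4
tcp_pos: [0.56, 0.0101, 0.0457]
orientation: [3.127, 0.301, -0.004]
force: [0.0, -0.2, -0.6]
gripper_width: 0.0597
grip_force: 0.0
```

jog_arm(
  deltas=[
    {"x": 0,"y": 0,"z": -0.03,"ax": 0,"ay": 0,"az": 0,"grip": 0.06},
    {"x": 0,"y": 0,"z": -0.03,"ax": 0,"ay": 0,"az": 0,"grip": 0.06},
    {"x": 0,"y": 0,"z": -0.02,"ax": 0,"ay": 0,"az": 0,"grip": 0.06},
    {"x": 0,"y": 0,"z": 0,"ax": 0,"ay": 0,"az": 0,"grip": 0.06},
  ],
)

```text
t: 6.8
tcp_pos: [0.5632, 0.0104, 0.13]
orientation: [3.127, 0.301, 0.009]
force: [-0.0, 0.3, 0.3]
gripper_width: 0.0603
grip_force: 0.0
```

```bash
python3 -c "
from h import *
p,d,W=cap('scene');cv2.imwrite('pics/s3.png',cv2.resize(p[140:280,320:480],None,fx=4,fy=4,interpolation=cv2.INTER_CUBIC))
m=(W[...,2]>.05)&(W[...,2]<.07)&(d>0)
m[:215]=0;m[250:]=0;m[:,384:]=m[:,384:];m[:,:382]=0;m[:,412:]=0
P=W[m];r=cv2.minAreaRect((P[:,:2]*1000).astype(np.float32));print('fin',len(P),r)
m=(W[...,2]>.046)&(W[...,2]<.06)&(d>0);m[:195]=0;m[250:]=0;m[:,:345]=0;m[:,380:]=0
P=W[m];r=cv2.minAreaRect((P[:,:2]*1000).astype(np.float32));print('bobbin',len(P),r,P.mean(0))
m=(W[...,2]>.018)&(W[...,2]<.03)&(d>0)&(p.min(2)>90);m[:200]=0;m[270:]=0;m[:,:335]=0;m[:,420:]=0
P=W[m];r=cv2.minAreaRect((P[:,:2]*1000).astype(np.float32));print('pallet',len(P),r)
go([.618,.020,.1],11)"
```

```text
fin 160 ((619.5546264648438, 19.43035125732422), (30.006025314331055, 11.513833999633789), 13.57028579711914)
bobbin 265 ((561.2908325195312, 9.78133773803711), (33.9725341796875, 35.40943908691406), 27.065942764282227) [0.563177   0.00729158 0.05564207]
pallet 1132 ((592.569580078125, 14.7626953125), (110.99200439453125, 71.4378890991211), 11.730499267578125)
t 6.85 tcp [0.5622 0.0102 0.1282] yaw 10.98 tilt [0.0032 0.0002] tool delta [0.0565 0.001  0.0284] F [ 0.26  0.17 -0.17] w 0.0601 az -0.0004
```

View pics/s3.png

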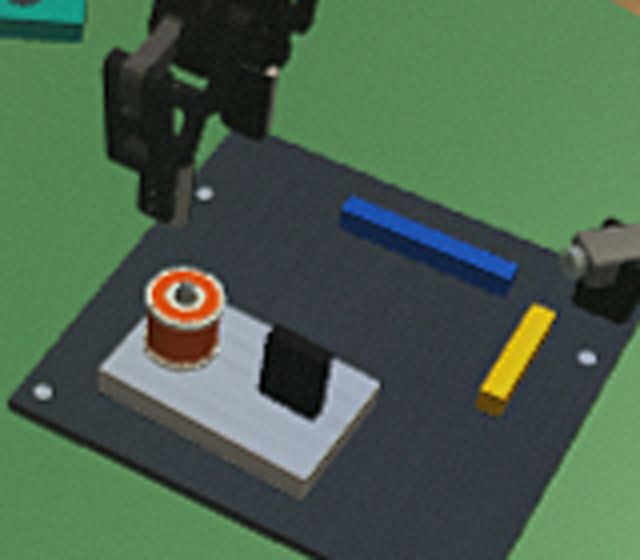

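Placed: the ring and spindle are visible at (186,295) and the bobbin top is at 0.056 m as expected. Now I go to the fin.

jog_arm(
  deltas=[
    {"x": 0.019,"y": 0,"z": 0,"ax": 0,"ay": 0,"az": -0.005,"grip": 0.05},
    {"x": 0.019,"y": 0,"z": 0.0,"ax": 0,"ay": 0,"az": -0.005,"grip": 0.05},
    {"x": 0.0185,"y": 0.0005,"z": 0.02,"ax": 0,"ay": 0,"az": 0,"grip": 0.05},
    {"x": 0,"y": 0,"z": 0.01,"ax": 0,"ay": 0,"az": 0,"grip": 0.05},
    {"x": 0,"y": 0,"z": 0,"ax": 0,"ay": 0,"az": 0,"grip": 0.05},
  ],
)

```text
t: 7.35
tcp_pos: [0.6146, 0.0205, 0.0939]
orientation: [3.126, 0.317, -0.008]
force: [-0.8, -0.1, 0.7]
gripper_width: 0.0501
grip_force: 0.0
```

```bash
python3 -c "
from h import *
go([.618,.020,.031],11.5)"
```

```text
t 7.35 tcp [0.6146 0.0205 0.0939] yaw 11.57 tilt [-0.0053 -0.0006] tool delta [0.0036 0.0012 0.0629] F [-0.76 -0.06  0.72] w 0.0501 az 0.0012
```

jog_arm(
  deltas=[
    {"x": 0.002,"y": 0.0005,"z": 0.02,"ax": 0,"ay": 0,"az": 0,"grip": 0.05},
    {"x": 0,"y": 0,"z": 0.02,"ax": 0,"ay": 0,"az": 0,"grip": 0.05},
    {"x": 0,"y": 0,"z": 0.015,"ax": 0,"ay": 0,"az": 0,"grip": 0.05},
    {"x": 0,"y": 0,"z": 0.005,"ax": 0,"ay": 0,"az": 0,"grip": 0.05},
    {"x": 0,"y": 0,"z": 0,"ax": 0,"ay": 0,"az": 0,"grip": 0.05},
  ],
)

```text
t: 7.85
tcp_pos: [0.6181, 0.0205, 0.0363]
orientation: [3.126, 0.316, -0.002]
force: [-0.3, 0.4, 0.2]
gripper_width: 0.0498
grip_force: 0.0
```

jog_arm(
  deltas=[
    {"x": 0,"y": 0,"z": 0,"ax": 0,"ay": 0,"az": 0,"grip": 0.02},
    {"x": 0,"y": 0,"z": 0,"ax": 0,"ay": 0,"az": 0,"grip": 0.005},
    {"x": 0,"y": 0,"z": 0,"ax": 0,"ay": 0,"az": 0,"grip": 0.0},
    {"x": 0,"y": 0,"z": 0,"ax": 0,"ay": 0,"az": 0,"grip": 0.0},
    {"x": 0,"y": 0,"z": 0,"ax": 0,"ay": 0,"az": 0,"grip": 0.0},
  ],
  squeeze=60,
)

```text
t: 8.35
tcp_pos: [0.6195, 0.0207, 0.0378]
orientation: [3.126, 0.316, 0.003]
force: [-0.9, 0.6, 6.2]
gripper_width: 0.0089
grip_force: 60.0
```

```bash
python3 -c "
from h import *
go([.618,.020,.031],13.8)"
```

```text
t 8.35 tcp [0.6195 0.0207 0.0378] yaw 11.56 tilt [0.0016 0.0001] tool delta [-0.0016  0.0004  0.0068] F [-0.87  0.58  6.22] w 0.0089 az -0.0391
```

Fin gripped at 8.9 mm. I ease the downward push, align to stage yaw (about 14°), and slide most of the way.

jog_arm(
  deltas=[
    {"x": 0,"y": 0,"z": -0.0012,"ax": 0,"ay": 0,"az": -0.02,"grip": 0},
    {"x": 0.0,"y": -0.005,"z": 0,"ax": 0,"ay": 0,"az": -0.022,"grip": 0},
    {"x": 0.005,"y": -0.01,"z": 0,"ax": 0,"ay": 0,"az": 0,"grip": 0},
    {"x": 0.005,"y": -0.012,"z": 0,"ax": 0,"ay": 0,"az": 0,"grip": 0},
    {"x": 0.005,"y": -0.012,"z": 0,"ax": 0,"ay": 0,"az": 0,"grip": 0},
  ],
)

```text
t: 8.85
tcp_pos: [0.624, 0.0635, 0.0379]
orientation: [-3.118, -0.383, 0.001]
force: [-0.0, -2.2, -3.4]
gripper_width: 0.0091
grip_force: 58.9
```

jog_arm(
  deltas=[
    {"x": 0.005,"y": -0.012,"z": 0,"ax": 0,"ay": 0,"az": 0,"grip": 0},
    {"x": 0.005,"y": -0.012,"z": 0,"ax": 0,"ay": 0,"az": 0,"grip": 0},
    {"x": 0.004,"y": -0.012,"z": 0,"ax": 0,"ay": 0,"az": 0,"grip": 0},
    {"x": 0,"y": -0.006,"z": 0,"ax": 0,"ay": 0,"az": 0,"grip": 0},
    {"x": 0,"y": 0,"z": 0,"ax": 0,"ay": 0,"az": 0,"grip": 0},
  ],
)

```text
t: 9.35
tcp_pos: [0.6271, 0.1085, 0.0379]
orientation: [-3.117, -0.385, 0.0]
force: [0.7, 0.4, -4.6]
gripper_width: 0.0089
grip_force: 58.6
```

```bash
cat > m.py <<'E'
from h import *
def rect(n,P): 
    r=cv2.minAreaRect((P[:,:2]*1000).astype(np.float32));print(n,len(P),np.round(r[0],1),np.round(r[1],1),round(r[2],1))
s=observe();c,q=np.cos(np.radians(14)),np.sin(np.radians(14))
p,d,W=cap('top')
S=np.stack([W[...,0]*c+W[...,1]*q,-W[...,0]*q+W[...,1]*c,W[...,2]],-1)
m=(d>0)&(p.min(2)>90)&(np.ptp(p.astype(int),axis=2)<40)&(S[...,2]>.017)&(S[...,2]<.032)&(S[...,0]>.45)&(S[...,0]<.7)&(S[...,1]>-.17)&(S[...,1]<.01)
cv2.imwrite('pm.png',m*255);rect('pallet(world)',W[m])
P=S[m];print('stage ext',np.percentile(P,[1,50,99],axis=0).round(4).tolist())
go([.618,.020,.031],14)
t=np.array(s["tcp_pos"]);print('tcp stage',t[0]*c+t[1]*q,-t[0]*q+t[1]*c)
E
python3 m.py
```

```text
pallet(world) 314 [594.2  75.9] [88.6 24.4] 14.0
stage ext [[0.5508, -0.082, 0.0199], [0.5946, -0.0715, 0.0232], [0.637, -0.0588, 0.0275]]
t 9.4 tcp [0.6271 0.1073 0.0379] yaw 14.03 tilt [-0.0004  0.0005] tool delta [-0.03    0.0825  0.0068] F [-0.93  1.54 -4.84] w 0.0088 az 0.0006
tcp stage 0.6347125479204863 -0.04642163145708675[ WARN:0@0.704] global loadsave.cpp:1063 imwrite_ Unsupported depth image for selected encoder is fallbacked to CV_8U.
```

jog_arm(
  deltas=[
    {"x": 0.004,"y": -0.003,"z": 0.0008,"ax": 0,"ay": 0,"az": 0,"grip": 0},
    {"x": 0.003,"y": -0.002,"z": 0,"ax": 0,"ay": 0,"az": 0,"grip": 0},
    {"x": 0,"y": 0,"z": 0,"ax": 0,"ay": 0,"az": 0,"grip": 0},
    {"x": 0,"y": 0,"z": 0,"ax": 0,"ay": 0,"az": 0,"grip": 0},
  ],
)

```text
t: 9.8
tcp_pos: [0.6335, 0.1118, 0.0378]
orientation: [3.118, 0.38, 0.001]
force: [-2.5, -2.7, 5.4]
gripper_width: 0.009
grip_force: 60.1
```

```bash
python3 m.py 2>/dev/null|tail -2
```

```text
t 9.85 tcp [0.6335 0.1118 0.0378] yaw 13.9 tilt [ 0.0009 -0.0005] tool delta [-0.0371  0.0853  0.0069] F [-1.6  -2.08  4.76] w 0.0088 az -0.0017
tcp stage 0.641746577600348 -0.04478024857934941
```

jog_arm(
  deltas=[
    {"x": 0.0015,"y": -0.003,"z": -0.0004,"ax": 0,"ay": 0,"az": 0,"grip": 0},
    {"x": 0.001,"y": -0.002,"z": 0,"ax": 0,"ay": 0,"az": 0,"grip": 0},
    {"x": 0,"y": 0,"z": 0,"ax": 0,"ay": 0,"az": 0,"grip": 0},
  ],
)

```text
t: 10.15
tcp_pos: [0.6348, 0.1183, 0.0378]
orientation: [3.118, 0.382, 0.001]
force: [0.2, -3.9, 2.9]
gripper_width: 0.0089
grip_force: 59.8
```

```bash
python3 m.py 2>/dev/null|tail -2
```

```text
t 10.2 tcp [0.6348 0.1183 0.0378] yaw 13.97 tilt [0.001 0.   ] tool delta [-0.0401  0.0913  0.0068] F [ 0.06 -3.17  3.42] w 0.0088 az -0.0006
tcp stage 0.6445942645950018 -0.038806982469607204
```

jog_arm(
  deltas=[
    {"x": 0.001,"y": -0.001,"z": 0,"ax": 0,"ay": 0,"az": 0,"grip": 0},
    {"x": 0.001,"y": 0,"z": 0,"ax": 0,"ay": 0,"az": 0,"grip": 0},
    {"x": 0,"y": 0,"z": 0,"ax": 0,"ay": 0,"az": 0,"grip": 0},
  ],
)

```text
t: 10.5
tcp_pos: [0.6356, 0.1194, 0.0378]
orientation: [3.118, 0.381, -0.002]
force: [-4.1, -3.7, 6.4]
gripper_width: 0.009
grip_force: 60.4
```

```bash
python3 m.py 2>/dev/null|tail -2
```

```text
t 10.55 tcp [0.6356 0.1194 0.0378] yaw 13.95 tilt [-0.0008 -0.0004] tool delta [-0.041   0.0923  0.0069] F [-3.63 -4.    7.17] w 0.0092 az -0.0008
tcp stage 0.6455840327262934 -0.03789547375389839
```

jog_arm(
  deltas=[
    {"x": 0.001,"y": -0.001,"z": -0.0004,"ax": 0,"ay": 0,"az": 0,"grip": 0},
    {"x": 0.0005,"y": -0.001,"z": 0,"ax": 0,"ay": 0,"az": 0,"grip": 0},
    {"x": 0,"y": 0,"z": 0,"ax": 0,"ay": 0,"az": 0,"grip": 0},
    {"x": 0,"y": 0,"z": 0,"ax": 0,"ay": 0,"az": 0,"grip": 0},
  ],
)

```text
t: 10.95
tcp_pos: [0.6363, 0.1206, 0.0378]
orientation: [3.117, 0.381, -0.003]
force: [-4.2, -7.2, 5.7]
gripper_width: 0.009
grip_force: 60.2
```

```bash
python3 m.py 2>/dev/null|tail -2
```

```text
t 11.0 tcp [0.6363 0.1206 0.0378] yaw 13.94 tilt [-0.0016 -0.0019] tool delta [-0.042   0.0932  0.0071] F [-3.5  -6.46  5.93] w 0.0092 az -0.0011
tcp stage 0.64655595140341 -0.036939268637453976
```

jog_arm(
  deltas=[
    {"x": 0.001,"y": -0.001,"z": -0.0002,"ax": 0,"ay": 0,"az": 0,"grip": 0},
    {"x": 0.001,"y": 0,"z": 0,"ax": 0,"ay": 0,"az": 0,"grip": 0},
    {"x": 0,"y": 0,"z": 0,"ax": 0,"ay": 0,"az": 0,"grip": 0},
    {"x": 0,"y": 0,"z": 0,"ax": 0,"ay": 0,"az": 0,"grip": 0},
  ],
)

```text
t: 11.4
tcp_pos: [0.6369, 0.1208, 0.0379]
orientation: [3.116, 0.38, -0.007]
force: [-8.5, -10.2, 9.6]
gripper_width: 0.009
grip_force: 60.6
```

```bash
python3 m.py 2>/dev/null|tail -2
```

```text
t 11.45 tcp [0.6369 0.1208 0.0379] yaw 13.9 tilt [-0.0039 -0.0035] tool delta [-0.0425  0.0933  0.0073] F [-8.53 -9.8   9.87] w 0.0088 az -0.0017
tcp stage 0.6471668019500488 -0.03690175570853453
```

jog_arm(
  deltas=[
    {"x": 0.001,"y": -0.001,"z": -0.0005,"ax": 0,"ay": 0,"az": 0,"grip": 0},
    {"x": 0,"y": -0.001,"z": 0,"ax": 0,"ay": 0,"az": 0,"grip": 0},
    {"x": 0,"y": 0,"z": 0,"ax": 0,"ay": 0,"az": 0,"grip": 0},
    {"x": 0,"y": 0,"z": 0,"ax": 0,"ay": 0,"az": 0,"grip": 0},
  ],
)

```text
t: 11.85
tcp_pos: [0.6369, 0.1208, 0.0379]
orientation: [3.113, 0.378, -0.009]
force: [-8.3, -14.0, 8.2]
gripper_width: 0.0092
grip_force: 60.7
```

```bash
python3 m.py 2>/dev/null; python3 -c "
from h import *
p,d,W=cap('scene');cv2.imwrite('pics/s4.png',cv2.resize(p[140:280,340:500],None,fx=5,fy=4.2,interpolation=cv2.INTER_CUBIC)[:590])
go([0,0,0])"
```

```text
pallet(world) 422 [602.4  97.3] [90.5 43.3] 13.3
stage ext [[0.5632, -0.0726, 0.0197], [0.6094, -0.059, 0.0236], [0.6506, -0.0338, 0.0291]]
t 11.9 tcp [0.6369 0.1209 0.038 ] yaw 13.83 tilt [-0.0052 -0.0059] tool delta [-0.0424  0.0934  0.0076] F [ -8.78 -13.93   7.76] w 0.009 az -0.0029
tcp stage 0.6472019399516631 -0.03685166140754963
t 11.95 tcp [0.6369 0.1208 0.0379] yaw 13.83 tilt [-0.0053 -0.0059] tool delta [-0.647  -0.0351  0.042 ] F [ -8.06 -15.15   8.1 ] w 0.0089
```

View pics/s4.png

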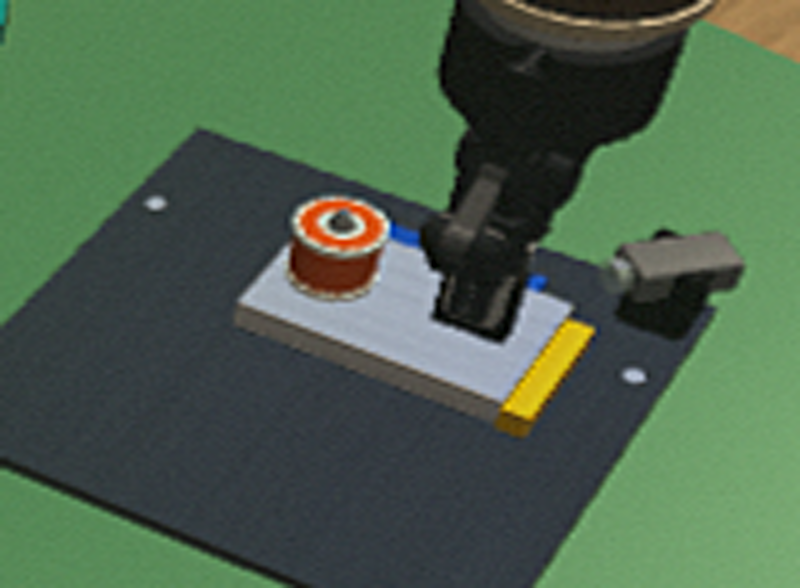

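The pallet sits flush against the yellow stop along (500,400)–(575,320) and against the blue stop behind it. The bobbin is down, and the tool no longer moves under more push: about 11 N on the end stop and 12 N on the side stop. I'm handing in.

```bash
python3 -c "
from h import *
print(workorder.job_done())"
```

```text
the job is handed in; nothing more can be done
None
```

I handed the job in at about 12 s of the 58 s allowed: the copper bobbin is down on the spindle, and the pallet is still gripped by its fin (60 N) and pressed on the yellow and blue stops with about 11–12 N each (wrist force, including friction); the call returned no verdict.

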